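# Sweep the cork plugs into the parts trough

### The arm

A 7-joint arm with a two-finger parallel gripper is mounted at the origin on a cart in front of the work surface, level with it; the furniture and walls round the work are solid. World frame = base frame: x ahead of the robot, y to its left, z up, the work surface at z = 0. Lengths are in m, angles in rad, forces in N, time in s.
With the tool pointing down it reaches from about 0.35 to 0.9 m from the base axis. Payload 19.9 kg.
Tool frame: the origin (TCP) lies midway between the tips of the shut fingers; the grasp point (between the pads) lies 19 mm behind it; z points along the fingers, y is the line along which they close (so a half turn about z gives the same grasp; the last joint's range is limited). The gripper opens to 94 mm and grips with 3 to 60 N. Pads are 16 mm wide; open, the fingers measure 119 mm over their backs; the gripper's body (75 mm by 177 mm) begins 78 mm behind the grasp point.
Start: joints at [1.069, 0.417, -0.01, 1.614, 0.005, 1.111, -0.053], TCP at [0.277, -0.56, 0.205] pointing down, gripper open.
Joint ranges: [-2.81, 2.81], [-0.39, 2.02], [-1.27, 1.25], [0.06, 2.57], [-1.19, 4.33], [0.19, 2], [-2.82, 2.82]. Speed limits (rad/s): [1.89, 1.89, 2.39, 2.39, 3.01, 3.01, 3.01].

### API

Orientations are given as a unit quaternion [x, y, z, w].
In Python, from cell import movep, move_linear, goto_joints, set_gripper, pause, ik, get_obs, read_camera, camera_params, Unreachable, close_job, masks_of gives the robot as it stands. Calls block until the motion is done:
- movep(position, orientation): joint-space move of the TCP to a pose.
- move_linear(position, orientation=None, vel=0.15): straight line of the TCP; orientation=None keeps the orientation; vel is the mean speed in m/s.
- goto_joints(angles): joint-space move.
- set_gripper(opening, grasp_force=None): opening from 0.0 (shut) to 1.0 (fully open); grasp_force is the grip in N (None keeps the last); returns when the fingers have stopped.
- pause(seconds).
- ik(position, orientation): joint angles nearest the present ones, or None.
- get_obs(): the state.
- read_camera(name): name is "side" or "top"; returns the picture (420x560x3 uint8, red, green, blue); there is no depth.
- camera_params(name): a dict with "camera_matrix" (3x3 intrinsics, pixels), "dist_coeffs" ([k1, k2, p1, p2, k3] as OpenCV has them; the pictures are not rectified), "xyz" and "rotation" of the camera in the world. Camera axes: x right, y down, z forward; pixel columns grow to the right and rows downward; lengths in m; the calibration is good to about 2 mm. A picture is of the moment at which its call begins. camera_params takes no time and is no camera call.
A pose or a line that the arm cannot do raises Unreachable and nothing moves.
- close_job(): hands the job in; it is judged then, once.
Trained networks look in the newest picture that a camera, given by its name, has taken for a name from the list of things; names that differ only in an ending like _2 or _b are one class to them, and where a whole thing is asked for, a point or a joint stands for the part that bears it (a point fixed in the world has none). Each returns a list of dicts, best first, with "p" (0 to 1); they miss things now and then, are a little off and sometimes report something else, mostly with a low value. They report only what shows in the picture. A call takes as long as a camera call.
- masks_of(camera, label): "pixels" (420x560 bool, what is visible of it) and "bbox" ([left, top, right, bottom] in pixels, round what is visible of it).
The state is a dict: "clock": time; "joints": joint angles; "joint_vel": joint speeds; "joint_efforts": joint torques, N m; "tool_pos": TCP position; "orientation": TCP orientation; "wrist_force": force on the tool from outside, world axes, zero at the start; "wrist_torque": the same for the moment, N m; "grip_width": opening from 0.0 (shut) to 1.0 (fully open); "grasp_force": force on a finger pad.
Only numpy, scipy, OpenCV 4.12 (cv2) and the standard library are available. Lean on these libraries where they do the work, as an engineer would, in place of code of your own. Each camera call takes 0.05 s, during which the arm holds its last target. There are 200 camera calls.

### The job

Clear the front board of the work cradle: with the fingertips, sweep the three small cork plugs across the board and over its edge, so that all three drop into the narrow metal trough that stands in the slot behind it. Only push them along the board, do not pinch or lift them, and leave the wooden bowl among them, the spanner, the pliers, the tub of screws and the padded post where they are.

Things in the scene. Friction and masses are not known exactly. Their poses are not given: they have to be found in the camera images.
- trough: Open sheet-metal parts trough, fixed, 41 (x) x 210 (y) x 34 mm high, walls and floor 2 mm. It stands in the bottom of the cradle's slot, long side along the slot (world y), to the right (-y) of the sliding padded post. Origin at the centre of its underside, axes along the world's.
- trough_mouth (a point): Centre of the trough's open top, 6 mm below the tops of the boards. The opening is 37 (x) x 206 (y) mm. The trough's near wall is 1.5 mm from the front board's edge.
- front_board (a point): Centre of the top of the front board, the flat fixed wooden board between the robot and the slot: 129 (x) x 830 (y) mm, top at z = 0. Its far edge, 64.5 mm beyond this point in x, is the slot's near side. The slot runs along y, 44 mm wide, its bottom 40 mm below the boards' tops; beyond it lies the back board at the same height.
- bench_cradle_post (a joint): Position in m of the padded post that can slide along the slot (friction 6 N; leave it alone). The post fills x = 0.49 to 0.56 and 52 mm in y about y = 0.07 + this value (about 0.28), and is 190 mm tall above the boards, on a thin foot plate with a small knob, which reaches 80 mm to its right. A like fixed post, 240 mm tall, stands at the slot's left end, y = 0.43 to 0.49.
- plug_0_mid (a point): Middle of a cork plug (reddish; all three are wanted, the shade means nothing): slightly tapered round plug, 18 mm diameter, 23 mm high, 10 to 17 g, standing on its wide end on the front board, in a row with the others and the bowl; some plugs may stand beyond the trough's end. This point lies on its axis 11.5 mm above its underside; z is its axis. It slides when pushed and, once on its side, may roll a little.
- plug_1_mid (a point): Middle of a cork plug (tan; all three are wanted, the shade means nothing): slightly tapered round plug, 18 mm diameter, 23 mm high, 10 to 17 g, standing on its wide end on the front board, in a row with the others and the bowl; some plugs may stand beyond the trough's end. This point lies on its axis 11.5 mm above its underside; z is its axis. It slides when pushed and, once on its side, may roll a little.
- plug_2_mid (a point): Middle of a cork plug (pale; all three are wanted, the shade means nothing): slightly tapered round plug, 18 mm diameter, 23 mm high, 10 to 17 g, standing on its wide end on the front board, in a row with the others and the bowl; some plugs may stand beyond the trough's end. This point lies on its axis 11.5 mm above its underside; z is its axis. It slides when pushed and, once on its side, may roll a little.
- plug_0: The same cork plug as plug_0_mid; origin at the centre of its underside.
- plug_1: The same cork plug as plug_1_mid; origin at the centre of its underside.
- plug_2: The same cork plug as plug_2_mid; origin at the centre of its underside.
- bowl: Small turned wooden bowl, 88 mm across, 34 mm high, standing loose on the front board between the plugs, one to its left and two to its right. Bystander. Origin at the centre of its underside.
- spanner: Steel combination spanner 22 x 153 x 6 mm lying loose on the left part of the front board, away from the plugs. Bystander. Origin at the centre of its underside, long axis y.
- pliers: Red-handled flat-nose pliers 54 x 182 x 10 mm lying loose along the back board. Bystander. Origin at the centre of the underside, long axis y.
- screw_jar: Clear open tub of screws, 88 mm across, 61 mm high, standing loose on the back board. Bystander. Origin at the centre of the underside.

How it is judged:
At the end, for the whole second after the job is handed in: The middle of each of the three plugs lies inside the trough's outline (within 20 mm of its centre across and 105 mm along) and below its rim (more than 6 mm below the tops of the boards), and each plug is at rest (slower than 30 mm/s) (x of plug_0_mid in the frame of trough between -0.02 and 0.02 m and y of plug_0_mid in the frame of trough between -0.105 and 0.105 m and height (world z) of each of plug_0_mid, plug_1_mid, plug_2_mid below -0.006 m and linear speed of each of plug_0, plug_1, plug_2 below 0.03 m/s and x of plug_1_mid in the frame of trough between -0.02 and 0.02 m and y of plug_1_mid in the frame of trough between -0.105 and 0.105 m and x of plug_2_mid in the frame of trough between -0.02 and 0.02 m and y of plug_2_mid in the frame of trough between -0.105 and 0.105 m); the robot touches nothing.
It fails at once if a cork plug is lifted off the board (its middle more than 45 mm above the board's top) (height (world z) of any of plug_0_mid, plug_1_mid, plug_2_mid above 0.045 m).
It fails at once if a cork plug is pinched, squeezed or jammed with more than 15 N (contact force between the fingers and plug_0 above 15 N or contact force between the fingers and plug_1 above 15 N or contact force between the fingers and plug_2 above 15 N).
It fails at once if the bowl, spanner, pliers or tub of screws is moved by more than 15 mm, or the padded post is slid out of its place, below 0.185 m (distance of any of bowl, spanner, pliers, screw_jar from where it was at the start of the episode above 0.015 m or value of joint bench_cradle_post below 0.185 m).
It also fails if it takes over 48 s, if anything falls off the work surface, if the arm or the gripper's body presses on something with over 40 N, if the wrist force passes 120 N, or if a joint passes its speed limit or range.

## Working session

There is one attempt and no reset: what is moved stays moved. The work goes in short steps, each a Python script; the robot and the scene stay as the last script left them, time stands still between calls to the robot, and variables do not carry over. Pictures are saved under pics/ and viewed, at most 10 in all, crops included, and the job is handed in when it is done.

```bash
mkdir -p pics
cat > h.py <<'E'
import numpy as np, cv2
from cell import *
from scipy.spatial.transform import Rotation as R
def P(c):
    p=camera_params(c); r=np.array(p["rotation"],float)
    if r.shape!=(3,3): r=R.from_quat(r).as_matrix()
    return np.array(p["camera_matrix"],float),np.array(p["dist_coeffs"],float),np.array(p["xyz"],float),r
def pix2w(c,uv,z):
    K,d,t,r=P(c)
    n=cv2.undistortPoints(np.array(uv,float).reshape(-1,1,2),K,d).reshape(-1,2)
    v=np.c_[n,np.ones(len(n))]@r.T
    return t+v*((z-t[2])/v[:,2])[:,None]
def w2pix(c,X):
    K,d,t,r=P(c)
    return cv2.projectPoints(np.array(X,float).reshape(-1,3),cv2.Rodrigues(r.T)[0],-r.T@t,K,d)[0].reshape(-1,2)
def snap(c,name):
    im=read_camera(c); cv2.imwrite(f"pics/{name}.png",im[:,:,::-1]); return im
E
python3 - <<'E'
from h import *
for c in("top","side"):
    snap(c,c+"0"); K,d,t,r=P(c); print(c,t,r[:,2],K[0,0])
    for l,z in(("plug_0",.0115),("plug_1",.0115),("plug_2",.0115),("bowl",.017),("trough",-.006),("spanner",.003)):
        for m in masks_of(c,l)[:4]:
            ys,xs=np.nonzero(m["pixels"]); 
            print(c,l,round(m["p"],2),m["bbox"],len(xs),pix2w(c,[[xs.mean(),ys.mean()]],z)[0].round(4) if len(xs) else '')
o=get_obs();print({k:np.round(v,3) for k,v in o.items()})
E
```

```text
top [0.38200211 0.02911239 0.8834293 ] [ 1.78228650e-01  6.82132747e-04 -9.83988863e-01] 383.1380456922728
top plug_0 0.54 [287.6, 244.4, 294.3, 252.3] 44 [0.466  0.0193 0.0115]
top plug_0 0.52 [386.7, 241.3, 395.5, 250.8] 61 [ 0.4715 -0.2074  0.0115]
top plug_1 0.54 [287.6, 244.4, 294.3, 252.3] 44 [0.466  0.0193 0.0115]
top plug_1 0.52 [386.7, 241.3, 395.5, 250.8] 61 [ 0.4715 -0.2074  0.0115]
top plug_2 0.54 [287.6, 244.4, 294.3, 252.3] 44 [0.466  0.0193 0.0115]
top plug_2 0.52 [386.7, 241.3, 395.5, 250.8] 61 [ 0.4715 -0.2074  0.0115]
top trough 0.69 [281.6, 214.7, 380.2, 232.4] 1577 [ 0.5233 -0.0712 -0.006 ]
top spanner 0.84 [124.4, 246.4, 189.2, 281.6] 326 [0.4302 0.336  0.003 ]
side [0.06625192 0.84869139 0.52821397] [ 0.43502903 -0.75281753 -0.49397926] 443.7219851552389
side plug_0 0.58 [341.7, 159.0, 345.0, 171.2] 62 [ 0.4701 -0.2032  0.0115]
side plug_0 0.38 [306.0, 194.1, 313.9, 207.4] 63 [0.4656 0.0223 0.0115]
side plug_1 0.58 [341.7, 159.0, 345.0, 171.2] 62 [ 0.4701 -0.2032  0.0115]
side plug_1 0.38 [306.0, 194.1, 313.9, 207.4] 63 [0.4656 0.0223 0.0115]
side plug_2 0.58 [3
[... 291 characters left out ...]
.83 [241.6, 259.1, 259.5, 311.3] 311 [0.4294 0.3356 0.003 ]
side spanner 0.47 [341.8, 161.0, 347.2, 167.5] 37 [ 0.4767 -0.22    0.003 ]
{'clock': np.float64(0.7), 'joints': array([ 1.069,  0.417, -0.01 ,  1.614,  0.005,  1.111, -0.053]), 'joint_vel': array([ 0.002, -0.001,  0.002,  0.002, -0.002, -0.   ,  0.   ]), 'joint_efforts': array([-1.0000e-03, -8.5086e+01,  6.3700e-01, -4.2624e+01, -4.9000e-02,
        1.4000e-02,  0.0000e+00]), 'tool_pos': array([ 0.277, -0.56 ,  0.205]), 'orientation': array([ 0.974,  0.228, -0.   , -0.   ]), 'wrist_force': array([ 0.689,  0.454, -0.529]), 'wrist_torque': array([ 0.023, -0.014,  0.005]), 'grasp_force': np.float64(0.0), 'grip_width': np.float64(1.0)}
```

Run:
```python
import cv2
im=cv2.imread("pics/top0.png")[185:305,230:430]; a=cv2.resize(im,(800,480),interpolation=cv2.INTER_CUBIC); cv2.imwrite("pics/top0c.png",a)
im=cv2.imread("pics/side0.png")[130:250,250:410]; cv2.imwrite("pics/side0c.png",cv2.resize(im,(800,600),interpolation=cv2.INTER_CUBIC))
```

```text
(no output)
```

View pics/top0c.png

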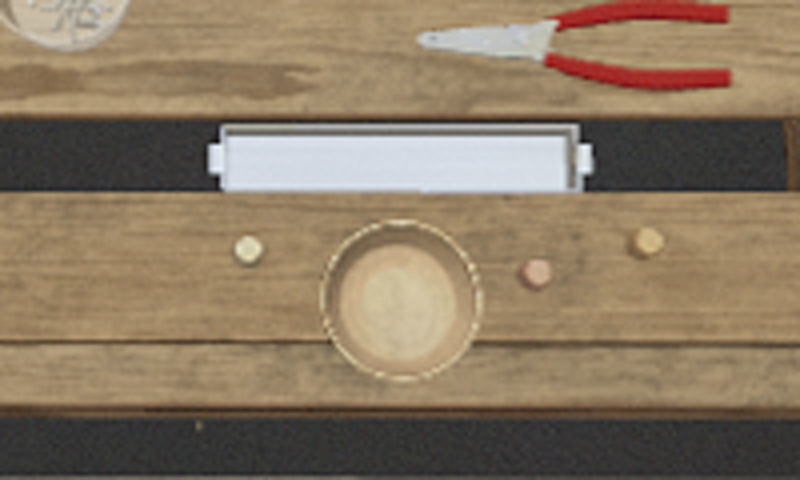

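View pics/side0c.png

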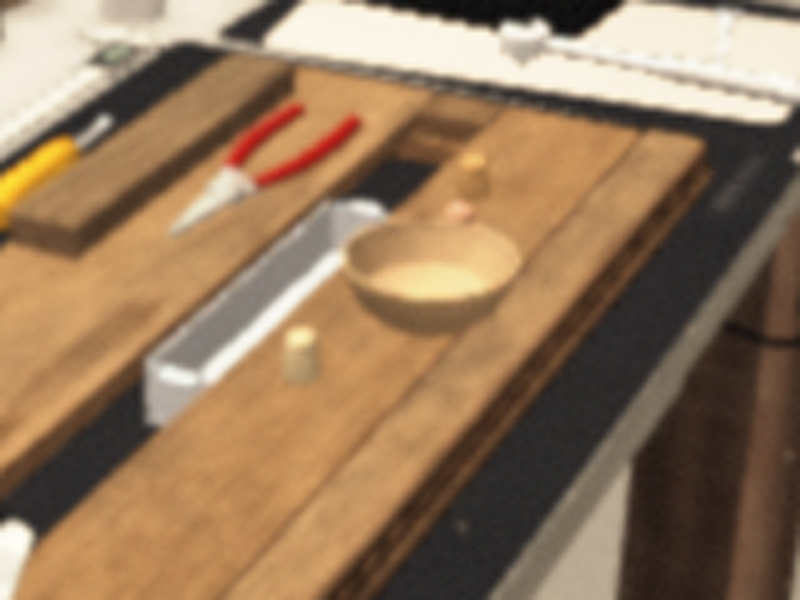

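View pics/top0.png

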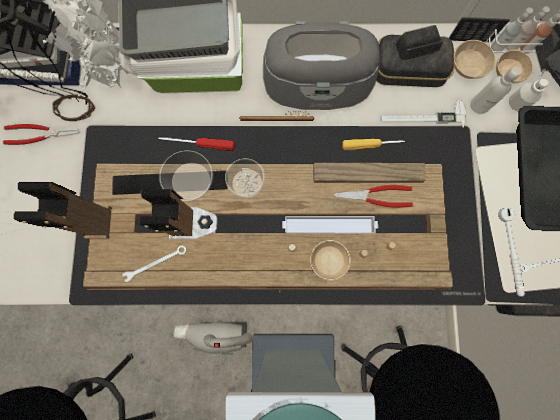

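The top view shows the pale plug at about (292,247), reddish at (364,253), tan at (392,245), and the bowl centre at (330,260). The trough spans columns 285–375, so only the tan plug stands beyond its end. The side view agrees, and the networks missed the reddish plug.

Run:
```python
from h import *
print("top faces pale,red,tan mid", pix2w("top",[[292,247.3],[364.2,253],[392,245.2]],.0115).round(4))
print("pale top", pix2w("top",[[230+247/4,185+245/4],[230+538/4,185+269/4],[230+650/4,185+236/4]],.023).round(4))
print("bowl rim L,R,top,bot", pix2w("top",[[230+320/4,185+300/4],[230+484/4,260],[330.5,185+219/4],[330.5,185+382/4]],.034).round(4))
print("trough L,R far", pix2w("top",[[285,220],[375.3,220],[330,216.5]],-.006).round(4))
print("board edges", pix2w("top",[[330,185+191/4],[330,185+412/4]],0).round(4))
s=lambda x,y:(250+x/5,130+y/5)
print("side tops pale,red,tan",pix2w("side",[s(301,334),s(460,207),s(474,159)],.023).round(4))
print("side trough end near corners",pix2w("side",[s(203,382),s(148,360)],-.006).round(4))
for p in ([.43,.02,.004],[.42,-.145,.004],[.47,-.25,.004],[.42,-.13,.004]):
  for a in (0,90,-90):
    q=(R.from_euler('z',a,degrees=True)*R.from_quat([1,0,0,0])).as_quat(); j=ik(p,q); print(p,a,None if j is None else np.round(j,2))
```

```text
top faces pale,red,tan mid [[ 0.4668  0.0178  0.0115]
 [ 0.4541 -0.146   0.0115]
 [ 0.4719 -0.2097  0.0115]]
pale top [[ 0.4681  0.0185  0.023 ]
 [ 0.4548 -0.1444  0.023 ]
 [ 0.4735 -0.2078  0.023 ]]
bowl rim L,R,top,bot [[ 0.4366 -0.0216  0.034 ]
 [ 0.4368 -0.1119  0.034 ]
 [ 0.4815 -0.0677  0.034 ]
 [ 0.3922 -0.0659  0.034 ]]
trough L,R far [[ 0.5328  0.0339 -0.006 ]
 [ 0.533  -0.1783 -0.006 ]
 [ 0.5413 -0.0721 -0.006 ]]
board edges [[ 0.5019 -0.0707  0.    ]
 [ 0.3759 -0.0682  0.    ]]
side tops pale,red,tan [[ 0.4647  0.0198  0.023 ]
 [ 0.4523 -0.144   0.023 ]
 [ 0.4692 -0.2043  0.023 ]]
side trough end near corners [[ 0.508   0.0374 -0.006 ]
 [ 0.542   0.0312 -0.006 ]]
[0.43, 0.02, 0.004] 0 [ 0.17  0.43 -0.34  2.21  0.28  0.53 -1.94]
[0.43, 0.02, 0.004] 90 [ 0.31  0.46 -0.49  2.21  0.4   0.56 -0.49]
[0.43, 0.02, 0.004] -90 [ 0.78  0.71 -1.09  2.2   0.92  0.81  2.22]
[0.42, -0.145, 0.004] 0 [ 0.4   0.43 -0.16  2.19  0.13  0.53 -1.43]
[0.42, -0.145, 0.004] 90 [ 0.6   0.46 -0.4   2.18  0.33  0.56 -0.04]
[0.42, -0.145, 0.004] -90 [ 0.13  0.43  0.15  2.19 -0.13  0.52 -2.76]
[0.47, -0.25, 0.004] 0 [ 0.48  0.54 -0.06  1.98  0.05  0.62 -1.19]
[0.47, -0.25, 0.004] 90 [ 0.68  0.56 -0.31  1.97  0.27  0.65  0.2 ]
[0.47, -0.25, 0.004] -90 [ 0.24  0.55  0.23  1.99 -0.21  0.63 -2.53]
[0.42, -0.13, 0.004] 0 [ 0.38  0.43 -0.17  2.2   0.14  0.53 -1.47]
[0.42, -0.13, 0.004] 90 [ 0.58  0.45 -0.4   2.19  0.33  0.55 -0.07]
[0.42, -0.13, 0.004] -90 [ 0.11  0.43  0.14  2.2  -0.11  0.52 -2.81]
```

```bash
cat >> h.py <<'E'
def quat(a): return (R.from_euler('z',a)*R.from_quat([1,0,0,0])).as_quat()
def push(start,end,back=.035,z=.004,vel=.05):
    """start: plug centre, end: TCP end; push along the line, cradle facing along it"""
    s=np.array(start);e=np.array(end);u=(e-s)/np.linalg.norm(e-s);q=quat(np.arctan2(u[1],u[0]))
    b=s-back*u
    movep([*b,.10],q); move_linear([*b,z],q,vel=.12); move_linear([*e,z],q,vel=vel)
    f=get_obs()["wrist_force"]; print("end",get_obs()["tool_pos"].round(4),f.round(1))
    pause(.3); move_linear([*(e-.02*u),z],q,vel=.1); move_linear([*(e-.02*u),.10],q,vel=.2)
E
python3 - <<'E'
from h import *
set_gripper(.106); print(get_obs()["grip_width"])
push((.467,.0185),(.500,.0055))
print(get_obs()["clock"])
snap("top","t1")
im=cv2.imread("pics/t1.png")[185:305,230:430]; cv2.imwrite("pics/t1c.png",cv2.resize(im,(800,480)))
im=snap("side","s1"); cv2.imwrite("pics/s1c.png",cv2.resize(im[130:250,250:410,::-1],(800,600)))
E
```

```text
0.10543547599418644
end [0.4998 0.0056 0.004 ] [-0.5 -0.3 -0.4]
8.0333
```

View pics/s1c.png

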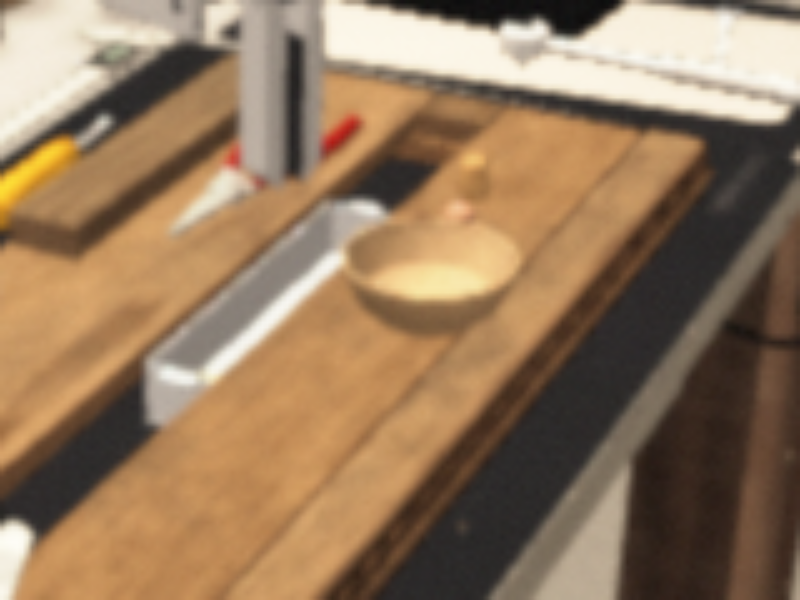

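The pale plug has left the board. A pale sliver shows at the trough's near end, about (212,375) in the crop, and the bowl hasn't moved. Next I push the red plug, then move tan along y.

Run:
```python
from h import *
push((.4535,-.1445),(.500,-.1225))
push((.4715,-.2065),(.4715,-.163),back=.04)   # tan ends near y=-0.1475
q=quat(0); movep([.42,-.20,.12],q)
print(get_obs()["clock"])
im=snap("top","t2")
cv2.imwrite("pics/t2c.png",cv2.resize(im[185:305,230:430,::-1],(800,480)))
for c in("top","side"):
  if c=="side": read_camera(c)
  for m in masks_of(c,"plug_1")[:4]:
    ys,xs=np.nonzero(m["pixels"]);print(c,round(m["p"],2),m["bbox"],pix2w(c,[[xs.mean(),ys.mean()]],.0115).round(4))
```

```text
end [ 0.4998 -0.1226  0.004 ] [ 0.4 -0.1 -0.4]
end [ 0.4715 -0.1632  0.004 ] [-0.2  0.1  0.2]
19.8333
top 0.39 [361.0, 238.7, 363.0, 249.5] [[ 0.4708 -0.1444  0.0115]]
```

View pics/t2c.png

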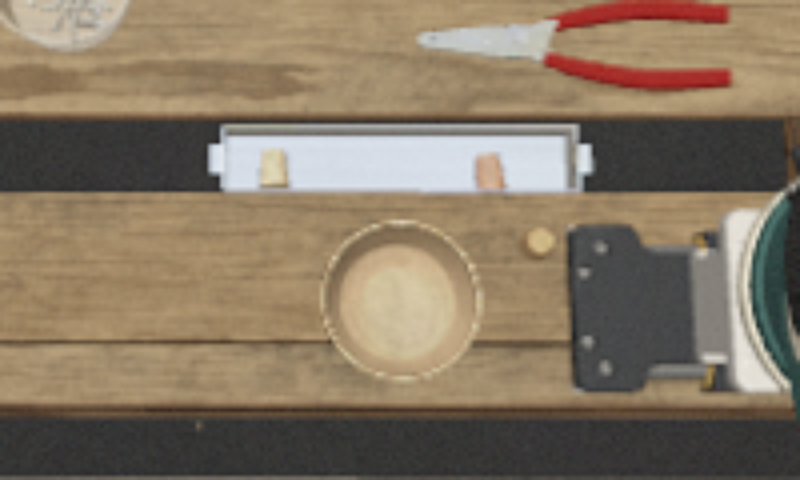

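The pale (273,168) and red (490,171) plugs lie in the trough. Tan stands at (540,241), inside the trough's span, at about (0.4715, -0.147).

Run:
```python
from h import *
push((.4715,-.147),(.500,-.147))
movep([.35,-.35,.2],quat(0))
print(get_obs()["clock"])
im=snap("top","t3")
cv2.imwrite("pics/t3c.png",cv2.resize(im[185:305,230:430,::-1],(800,480)))
```

```text
end [ 0.4998 -0.1471  0.004 ] [-0.3 -0.5 -0.6]
25.05
```

View pics/t3c.png

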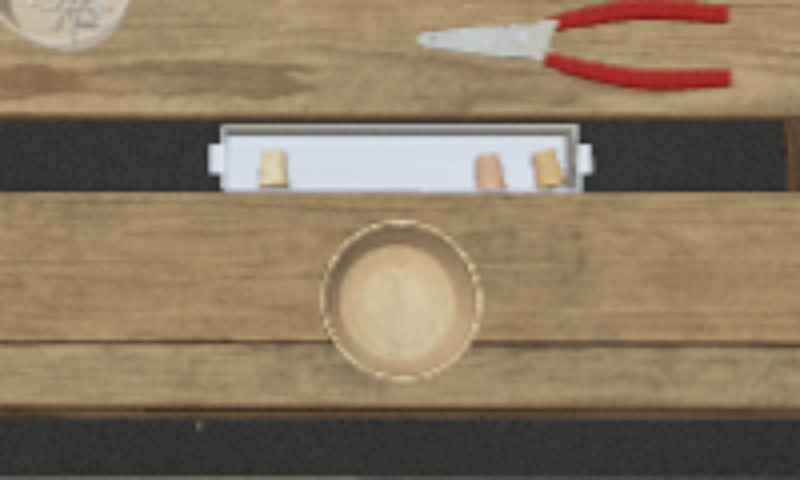

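All three plugs lie in the trough at (273,168), (488,171) and (547,168), and the bowl and pliers haven't moved.

```bash
python3 -c "
from h import *
pause(.5); print(close_job())"
```

```text
the job is handed in; nothing more can be done
None
```

The job is handed in: all three cork plugs were swept into the trough and lay in it in the last picture, with the bowl and pliers where they stood and the arm clear, at about 26 s on the clock; no verdict was returned.

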